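Put the spare battery pack on charge, square in the dock's corner

ROBOT

A 6-joint arm with a two-finger parallel gripper is mounted at the origin on the work surface. World frame = base frame: x ahead of the robot, y to its left, z up, the work surface at z = 0. Lengths are in m, angles in rad, forces in N, time in s.
With the tool pointing down it reaches from about 0.25 to 0.775 m from the base axis. Payload 4 kg.
Tool frame: the origin (TCP) lies midway between the tips of the shut fingers; the grasp point (between the pads) lies 19 mm behind it; z points along the fingers, y is the line along which they close (so a half turn about z gives the same grasp; the last joint's range is limited). The gripper opens to 94 mm and grips with 3 to 60 N. Pads are 16 mm wide; open, the fingers measure 119 mm over their backs; the gripper's body (75 mm by 177 mm) begins 78 mm behind the grasp point.
Start: joints at [-1.329, 0.087, 1.371, -0, 1.684, -0.103], TCP at [0.186, -0.518, 0.206] pointing down, gripper open.
Joint ranges: [-3.1, 3.1], [-0.76, 2.03], [0.27, 2.55], [-1.08, 4.22], [0.17, 2.65], [-2.57, 2.57]. Speed limits (rad/s): [2.79, 2.79, 3.14, 3.14, 3.14, 3.14].

INTERFACE

Orientations are given as [roll, pitch, yaw] about the fixed x, y, z axes, in that order (R = Rz(yaw) Ry(pitch) Rx(roll)).
In Python, from bench import robot gives the robot as it stands. The module is installed in compiled form; this text tells all that it offers.
- The arm moves only by the tool arm_command, never from a script. Its argument "targets" is a list of rows, each a list of 4 numbers: the shift along the world's x, y, z as a fraction of full scale, then the turn about the world's z as a fraction of full scale. A call has 1 to 8 rows; each row is the pose to reach, as a shift and turn from the pose commanded when the call began; what a row does not reach only later rows make up. Full scale, the value 1, is 0.5 m for a shift and 120 degrees for a turn. A row lasts 1/12 s, in which the tool goes at most 41.7 mm and 7.16 degrees, less where a joint would pass 70% of its speed; a pose out of reach is approached as far as the arm can. A call with a number of a shift or a turn outside -1 to 1 is refused whole. A call with a gripper value outside its range is refused whole. "claw" is the closure, from 0 (fully open) to 1 (shut), set as the call begins (left out, the last holds). The fingers move at their own pace and stop on an object; the grip force is fixed at half the most. Time passes only in rows, so rows that repeat a pose let the fingers close. It gives the time, the measured TCP pose, the force, the opening and the grip force at its end, in the units of the state.
- robot.get_obs(): the state, without advancing time (a new reading comes with each control period).
- robot.snapshot(name): name is "side" or "top" or "wrist"; returns the picture (420x560x3 uint8, red, green, blue); there is no depth.
- robot.camera_info(name): a dict with "vfov" (degrees; the focal length in pixels is half the picture's height over the tangent of half this angle, whatever the lens; pixels are square), "cx", "cy" (the principal point, pixels), "extrinsics" (4x4, takes a point from camera to world coordinates); the wrist camera has in their place "T_tool_cam" (4x4, takes a point from camera to tool coordinates, whose origin is the TCP and whose axes are the flange's). Camera axes: x right, y up, looking along -z (the intrinsics and any distortion apply to the point x, -y, -z); pixel columns grow to the right and rows downward; lengths in m; the calibration is good to about 2 mm. A picture is of the moment at which its call begins: read the wrist's pose just before it. camera_info takes no time and is no camera call.
- robot.close_job(): hands the job in; it is judged then, once.
The state is a dict: "time": time; "joint_positions": joint angles; "qvel": joint speeds; "joint_torque": joint torques, N m; "tool_pos": TCP position; "ee_rot": TCP orientation; "wrist_force": force on the tool from outside, world axes, zero at the start; "wrist_torque": the same for the moment, N m; "width": finger opening in m; "finger_force": force on a finger pad.
Only numpy, scipy, OpenCV 4.12 (cv2) and the standard library are available. Lean on these libraries where they do the work, as an engineer would, in place of code of your own. Each camera call takes 0.05 s, during which the arm holds its last target. There are 200 camera calls.

TASK

Draw the battery pack out from under the riser by its projecting end until it is fully clear, and let go of it there on the bench. Then take it by its raised grip, lift it over to the charging dock and, without dropping or ramming it, push it square and flush into the dock's corner: contact end fully home against the far fence, long side fully home against the side fence, lying flat, and let go. Leave the charger brick, bottle and cup where they are.

Things in the scene. Friction and masses are not known exactly. Their poses are not given: they have to be found in the camera images.
- pack: Battery pack, loose, about 0.45 kg: white slab 150 (x) x 60 (y) x 30 (z) mm. Origin: centre of its underside; z up, +x to its contact end (two small brass contacts). It starts on the bench under the riser, contact end inwards, its grip covered, 50 to 60 mm of its -x end projecting from the riser's front edge.
- pack_grip: Raised black grip across the middle of the pack's top, one piece with it: 14 mm thick (pack x) x 46 mm long (pack y) x 28 mm tall. Origin: centre of the grip's foot, on the pack's top face, 30 mm above the pack's underside. Axes as the pack's.
- pack_corner (a point): Bottom corner of the pack at its contact end, left side: 75 mm along +x and 30 mm along +y from the pack's origin, at its underside. Axes as the pack's.
- dock: Charging dock, fixed: grey plate 6 mm thick, 200 (x) x 118 (y) mm, with a far fence (across its +x end, two brass contacts) and a side fence (along its +y side) that meet square, 12 mm thick, tops 30 mm above the bench; -x end and -y side open. Origin: on the bench, midway along the far fence's inner face; x points away from the robot. It stands left or right of the riser.
- dock_corner (a point): Inner corner of the dock, where far fence, side fence and plate meet: 53 mm along +y and 6 mm up from the dock's origin. Axes as the dock's. The pack is home when pack_corner is here and the axes agree.
- riser: Cream riser (open-fronted shelf), fixed, 220 deep (x) x 344 wide (y): board underside 64, top 74 mm above the bench, side panels 12 mm thick. The electrosurgery unit on it stands 90 mm and more behind the front edge and reaches 149 mm above the bench. Origin: on the bench under the middle of the front edge; x points inwards, so x < 0 is in front.
- charger: Charger brick, a bystander: loose black slab 120 (x) x 42 (y) x 24 (z) mm without a grip, narrower and shorter than the pack, lying beside it under the riser, about 150 mm from centre to centre, on either side. Origin: centre of its underside.
- bottle: Bystander: white bottle, 60 mm diameter, 150 mm tall, standing at one side of the work. Origin: centre of its underside.
- cup: Bystander: white plastic cup, 72 mm across, 85 mm tall, at the other side. Origin: centre of its underside.
There are look-alikes about, which are no part of the job. What is shaped like the pack but pink or purple is not meant.

How it is judged:
On the way, in this order (a step that is already met when the one before it is completed fails the run):
1. the pack lies on the bench fully clear of the riser (its contact end is in front of the riser's front edge) and the fingers have let go of it (x of pack_corner in the frame of riser below -0.002 m and height (world z) of pack below 0.006 m and angle between pack's own z axis and vertical below 0.1 rad and contact force between the fingers and pack below 0.1 N and linear speed of pack below 0.02 m/s), for 0.2 s.
2. the pack is carried by its raised grip, lifted off the bench by more than 20 mm (contact force between the fingers and pack_grip above 1 N and height (world z) of pack above 0.02 m), for 0.2 s.
At the end, for the whole second after the job is handed in: The pack rests flat on the dock's plate, contact end within 2.5 mm of the far fence and long side within 2.5 mm of the side fence, square to within 0.025 rad (1.4 degrees), at rest and released (x of pack_corner in the frame of dock_corner between -0.0025 and 0.0025 m and y of pack_corner in the frame of dock_corner between -0.0025 and 0.0025 m and z of pack_corner in the frame of dock_corner between -0.002 and 0.0025 m and angle between the x axis of pack and the x axis of dock, either way round below 0.025 rad and angle between pack's own z axis and vertical below 0.03 rad and linear speed of pack below 0.01 m/s and contact force between the fingers and pack below 0.1 N); the robot touches nothing.
It fails at once if the pack is dropped or rammed onto the dock (contact force over 60 N) (contact force between pack and dock above 60 N).
It fails at once if the charger brick, bottle or cup is shifted by more than 25 mm, or the bottle or cup is tipped over (distance of any of charger, bottle, cup from where it was at the start of the episode above 0.025 m or angle between any of bottle, cup's own z axis and vertical above 0.5 rad).
It also fails if it takes over 72 s, if anything falls off the work surface, if the arm or the gripper's body presses on something with over 40 N, if the wrist force passes 120 N, or if a joint passes its speed limit or range.

## Working session

There is one attempt and no reset: what is moved stays moved. The work goes in short steps, Python scripts to look and compute and a tool call to move; the robot and the scene stay as the last step left them, time stands still between calls to the robot, and variables do not carry over. Pictures are saved under pics/ and viewed, at most 10 in all, crops included, and the job is handed in when it is done.

Besides the shell and the picture viewer there is one more tool, called after "Request:" in YAML: its name, and indented under it one key for each argument. arm_command: Moves the arm, as the interface text tells. Shift numbers are shares of 0.5 m and turn numbers shares of 120 degrees, none past 1 either way. Its arguments: {"type":"object","properties":{"targets":{"type":"array"},"claw":{"type":"number"}},"required":["targets"]}

```bash
mkdir -p pics
python3 - <<'E'
from bench import robot
import cv2,numpy as np
np.set_printoptions(precision=4,suppress=True)
for n in("side","top"):
    im=robot.snapshot(n); cv2.imwrite(f"pics/{n}0.png",im[:,:,::-1])
    print(n,robot.camera_info(n))
print(robot.camera_info("wrist"))
o=robot.get_obs();print(o)
E
```

```text
side {'vfov': 48.93090147155834, 'cx': 273.72052675014044, 'cy': 214.2866747356334, 'extrinsics': array([[-0.7724,  0.3757, -0.5121, -0.0649],
       [-0.6347, -0.4283,  0.6432,  0.7577],
       [ 0.0224,  0.8218,  0.5693,  0.7324],
       [ 0.    ,  0.    ,  0.    ,  1.    ]])}
top {'vfov': 55.580438987625826, 'cx': 284.63251513944806, 'cy': 203.63946002014717, 'extrinsics': array([[ 0.0044,  0.9927, -0.1202,  0.4068],
       [-1.    ,  0.0033, -0.0091,  0.0088],
       [-0.0087,  0.1202,  0.9927,  1.3124],
       [ 0.    ,  0.    ,  0.    ,  1.    ]])}
{'vfov': 59.33096890338059, 'cx': 277.5371467148578, 'cy': 213.20053591641195, 'T_tool_cam': array([[-0.0012,  0.9674,  0.2532,  0.0741],
       [ 1.    ,  0.0011,  0.0007,  0.0003],
       [ 0.0004,  0.2532, -0.9674, -0.1794],
       [ 0.    ,  0.    ,  0.    ,  1.    ]])}
{'time': 0.1, 'joint_positions': array([-1.3291,  0.0879,  1.3721, -0.0001,  1.6836, -0.1031]), 'qvel': array([ 0.0005, -0.0017, -0.003 , -0.0008,  0.0005, -0.0016]), 'joint_torque': array([  0.0013, -34.1252, -30.3303,   0.0721,   0.0305,  -0.0001]), 'tool_pos': array([ 0.1858, -0.5172,  0.2044]), 'ee_rot': array([-3.1396, -0.0001,  0.3448]), 'wrist_force': array([-0.5031, -0.364 ,  0.1292]), 'wrist_torque': array([-0.0102, -0.0034,  0.0098]), 'finger_force': 0.0, 'width': 0.09403988005327478}
```

View pics/top0.png

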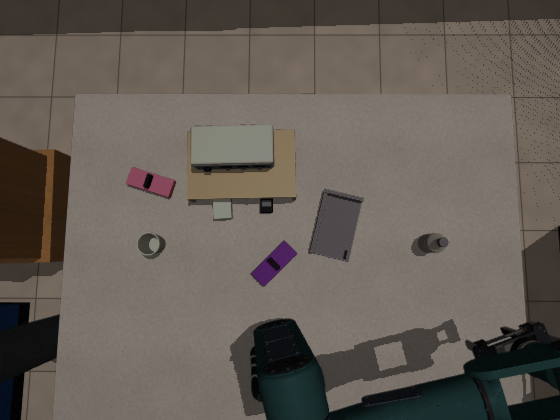

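View pics/side0.png

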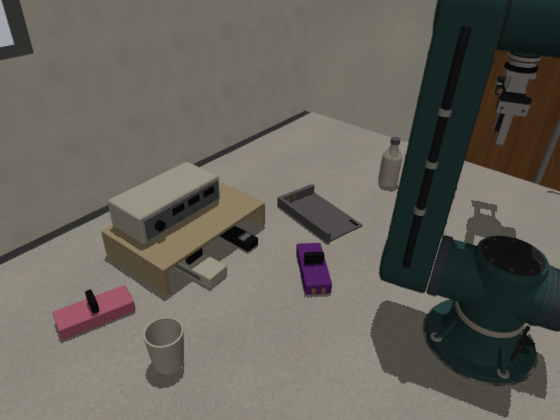

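Candidates: the white end at top (222,210), the black charger (266,206), pink look-alike (150,182), purple look-alike (274,263). The white one projecting from the riser is the pack. Next is a close crop to check that and measure.

```bash
cat > h.py <<'E'
import numpy as np, cv2
from bench import robot
np.set_printoptions(precision=4,suppress=True)
def ray(n,u,v,T=None):
    c=robot.camera_info(n); f=210/np.tan(np.radians(c['vfov'])/2)
    E=c['extrinsics'] if T is None else T@c['T_tool_cam']
    d=E[:3,:3]@np.array([(u-c['cx'])/f,-(v-c['cy'])/f,-1]); return E[:3,3],d
def pt(n,u,v,z,T=None):
    o,d=ray(n,u,v,T); return o+d*(z-o[2])/d[2]
def proj(n,P,T=None):
    c=robot.camera_info(n); f=210/np.tan(np.radians(c['vfov'])/2)
    E=c['extrinsics'] if T is None else T@c['T_tool_cam']
    q=E[:3,:3].T@(np.array(P)-E[:3,3]); return c['cx']+f*q[0]/-q[2], c['cy']-f*q[1]/-q[2]
def toolT():
    from scipy.spatial.transform import Rotation as R
    o=robot.get_obs(); T=np.eye(4); T[:3,:3]=R.from_euler('xyz',o['ee_rot']).as_matrix(); T[:3,3]=o['tool_pos']; return T
E
python3 - <<'E'
from h import *
im=cv2.imread('pics/top0.png')[150:275,185:370]
im=cv2.convertScaleAbs(im,alpha=1.6)
cv2.imwrite('pics/c0.png',cv2.resize(im,None,fx=4.3,fy=4.3,interpolation=cv2.INTER_CUBIC))
E
```

```text
(no output)
```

View pics/c0.png

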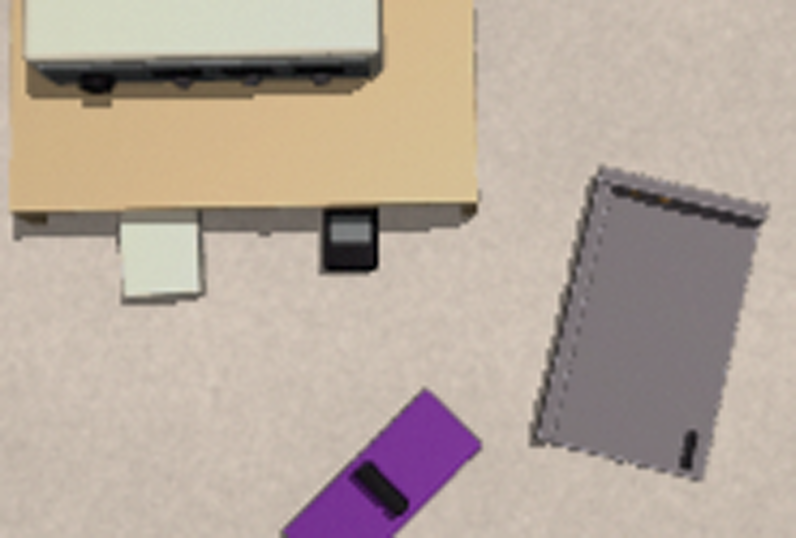

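The crop shows the white pack end (corners crop (122,292), (200,290)) and the charger with its dark end at right of it. The dock is turned: outer corners at crop (600,168), (768,207), (700,478), (532,443), far fence at the top, side fence on the left.

Run:
```python
from h import *
def P(u,v,z): return pt('top',185+u/4.3,150+v/4.3,z)
d={'packL':(122,292,.03),'packR':(200,290,.03),'packLi':(120,210,.03),'packRi':(203,210,.03),'rL':(12,210,.074),'rR':(476,205,.074),
'dFL':(600,168,.03),'dFR':(768,207,.03),'dNL':(532,443,.03),'dNR':(700,478,.006),'chL':(323,270,.024),'chR':(378,268,.024)}
R={k:P(*x) for k,x in d.items()}
for k in R: print(k,R[k])
dist=lambda a,b:(np.linalg.norm(R[a]-R[b]),np.degrees(np.arctan2(*(R[b]-R[a])[[1,0]])))
for a,b in [('packL','packR'),('rL','rR'),('dFL','dFR'),('dNL','dFL'),('dNR','dFR'),('packL','packLi'),('packR','packRi')]: print(a,b,dist(a,b))
for n,u,v,z in [('bottle',432,245,.0),('cup',150,245,.0),('purp',274,263,.03)]: print(n,pt('top',u,v,z))
```

```text
packL [0.5148 0.2508 0.03  ]
packR [0.5166 0.1921 0.03  ]
packLi [0.577 0.254 0.03 ]
packRi [0.5772 0.1911 0.03  ]
rL [0.5709 0.3246 0.074 ]
rR [ 0.5757 -0.0144  0.074 ]
dFL [ 0.6102 -0.109   0.03  ]
dFR [ 0.5809 -0.2353  0.03  ]
dNL [ 0.4035 -0.057   0.03  ]
dNR [ 0.3778 -0.1847  0.006 ]
chL [0.5326 0.1002 0.024 ]
chR [0.5342 0.0587 0.024 ]
packL packR (np.float64(0.05870905094356397), np.float64(-88.32081122524689))
rL rR (np.float64(0.3389984353793934), np.float64(-89.1948591632815))
dFL dFR (np.float64(0.12968866924227848), np.float64(-103.08969302237668))
dNL dFL (np.float64(0.21316944237053612), np.float64(-14.126007858683247))
dNR dFR (np.float64(0.21062695871915915), np.float64(-13.995787797374788))
packL packLi (np.float64(0.06226201328582192), np.float64(2.8772506199872443))
packR packRi (np.float64(0.06067318854700967), np.float64(-0.9751796318092171))
bottle [ 0.4312 -0.461   0.    ]
cup [0.4273 0.4628 0.    ]
purp [0.3715 0.0537 0.03  ]
```

Request:
arm_command:
  targets:
    - [0.35,0.74,0,-0.155]
    - [0.35,0.74,0,-0.155]
    - [0.35,0.74,0,-0.155]
    - [0.35,0.74,0,-0.155]
    - [0.35,0.74,0,-0.155]
    - [0.35,0.74,0,-0.155]
    - [0.35,0.74,0,-0.155]
    - [0.35,0.74,0,-0.155]
  claw: 0

```text
time: 0.77
tool_pos: [0.3285, -0.2143, 0.2052]
ee_rot: [-3.141, 0.0, 0.019]
wrist_force: [1.8, 0.0, 1.1]
width: 0.0938
finger_force: 0.0
```

Request:
arm_command:
  targets:
    - [0.35,0.86,0,0]
    - [0.35,0.86,0,0]
    - [0.35,0.86,0,0]
    - [0.35,0.86,0,0]
    - [0.35,0.86,0,0]
    - [0.35,0.86,0,0]
    - [0.35,0.86,0,0]
    - [0.35,0.86,0,0]

```text
time: 1.43
tool_pos: [0.454, 0.0947, 0.2052]
ee_rot: [3.141, 0.0, 0.021]
wrist_force: [0.7, -1.0, 1.1]
width: 0.0938
finger_force: 0.0
```

Request:
arm_command:
  targets:
    - [0.12,0.26,0,0]
    - [0.12,0.26,0,0]
    - [0.12,0.26,0,0]
    - [0.12,0.26,0,0]
    - [0.12,0.26,0,0]

```text
time: 1.85
tool_pos: [0.5143, 0.2259, 0.2036]
ee_rot: [-3.141, 0.003, 0.025]
wrist_force: [0.4, -0.5, -0.7]
width: 0.0939
finger_force: 0.0
```

Request:
arm_command:
  targets:
    - [0.044,-0.008,-0.08,0]
    - [0.044,-0.008,-0.16,0]
    - [0.044,-0.008,-0.24,0]
    - [0.044,-0.008,-0.3,0]
    - [0.044,-0.008,-0.35,0]
    - [0.044,-0.008,-0.375,0]
    - [0.044,-0.008,-0.392,0]
    - [0.044,-0.008,-0.392,0]

```text
time: 2.52
tool_pos: [0.535, 0.2175, 0.0082]
ee_rot: [3.141, 0.003, 0.02]
wrist_force: [0.9, 0.2, -1.2]
width: 0.0941
finger_force: 0.0
```

Run:
```python
from h import *
print(toolT()); 
im=robot.snapshot('side'); cv2.imwrite("pics/s1.png",im[:,:,::-1])
im=robot.snapshot('wrist'); cv2.imwrite("pics/w1.png",im[:,:,::-1])
```

```text
[[ 0.9998  0.0195 -0.0027  0.535 ]
 [ 0.0195 -0.9998 -0.0011  0.2175]
 [-0.0028  0.0011 -1.      0.0082]
 [ 0.      0.      0.      1.    ]]
```

View pics/w1.png

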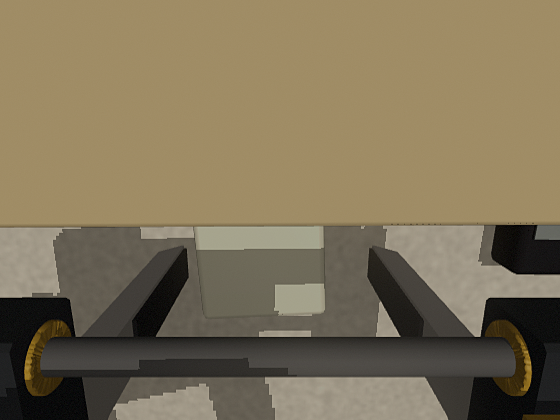

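The wrist view shows the white pack between the fingers, left edge at col 196 and right at 325, with the fingers centred on about 278. I'll shift about 7 mm to +y, then close.

Request:
arm_command:
  targets:
    - [0,0.014,0,0]
    - [0,0.014,0,0]

```text
time: 2.78
tool_pos: [0.5376, 0.2269, 0.0119]
ee_rot: [-3.14, -0.004, 0.021]
wrist_force: [0.8, 0.3, -0.1]
width: 0.0941
finger_force: 0.0
```

Request:
arm_command:
  targets:
    - [0,0,0,0]
    - [0,0,0,0]
    - [0,0,0,0]
    - [0,0,0,0]
    - [0,0,0,0]
    - [0,0,0,0]
    - [0,0,0,0]
    - [0,0,0,0]
  claw: 1

```text
time: 3.45
tool_pos: [0.536, 0.2255, 0.0095]
ee_rot: [3.142, 0.0, 0.02]
wrist_force: [0.2, 0.8, 0.8]
width: 0.0602
finger_force: 29.7
```

Request:
arm_command:
  targets:
    - [-0.02,0,0,0]
    - [-0.055,0,0,0]
    - [-0.095,0,0,0]
    - [-0.14,0,0,0]
    - [-0.185,0,0,0]
    - [-0.225,0,0,0]
    - [-0.255,0,0,0]
    - [-0.27,0,0,0]

```text
time: 4.12
tool_pos: [0.3991, 0.2253, 0.0095]
ee_rot: [3.141, -0.0, 0.021]
wrist_force: [0.7, -0.2, -1.6]
width: 0.0598
finger_force: 29.7
```

Request:
arm_command:
  targets:
    - [0,0,0,0]
    - [0,0,0,0]
    - [0,0,0,0]
    - [0,0,0,0]

```text
time: 4.45
tool_pos: [0.4012, 0.2254, 0.0094]
ee_rot: [3.141, 0.001, 0.02]
wrist_force: [-3.5, -0.1, 2.5]
width: 0.0601
finger_force: 29.7
```

Request:
arm_command:
  targets:
    - [0,0,0,0]
    - [0,0,0,0]
    - [0,0,0,0]
    - [0,0,0,0]
    - [0,0,0,0]
    - [0,0,0,0]
  claw: 0

```text
time: 4.95
tool_pos: [0.4013, 0.2254, 0.0095]
ee_rot: [3.141, -0.0, 0.02]
wrist_force: [0.1, -0.2, -0.4]
width: 0.0934
finger_force: 0.0
```

Request:
arm_command:
  targets:
    - [0,0,0.08,0]
    - [0,0,0.16,0.06]
    - [0,0,0.24,0.12]
    - [0,0,0.32,0.18]
    - [0,0,0.36,0.24]
    - [0,0,0.36,0.3]
    - [0,0,0.36,0.36]
    - [0,0,0.36,0.42]

```text
time: 5.62
tool_pos: [0.4015, 0.2256, 0.1904]
ee_rot: [3.14, -0.002, 0.901]
wrist_force: [0.1, 0.3, -0.4]
width: 0.0943
finger_force: 0.0
```

Request:
arm_command:
  targets:
    - [0,0,0,0.06]
    - [0,0,0,0.12]
    - [0,0,0,0.18]
    - [0,0,0,0.24]
    - [0,0,0,0.3]
    - [0,0,0,0.33]
    - [0,0,0,0.33]
    - [0,0,0,0.33]

```text
time: 6.28
tool_pos: [0.4011, 0.2254, 0.1895]
ee_rot: [3.141, -0.0, 1.584]
wrist_force: [0.6, -0.5, -0.3]
width: 0.094
finger_force: 0.0
```

Run:
```python
from h import *
T=toolT(); im=robot.snapshot('wrist')[:,:,::-1]; cv2.imwrite("pics/w2.png",im); np.save('T2.npy',T); print(T)
im2=robot.snapshot('top')[:,:,::-1]; cv2.imwrite("pics/t2.png",im2)
```

```text
[[-0.0136  0.9999  0.0002  0.4011]
 [ 0.9999  0.0136  0.      0.2254]
 [ 0.      0.0002 -1.      0.1895]
 [ 0.      0.      0.      1.    ]]
```

View pics/w2.png

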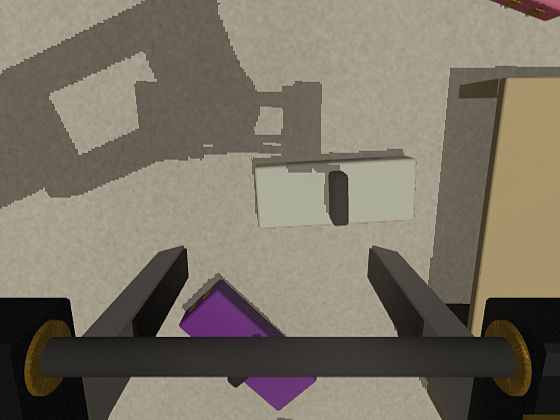

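The pack lies clear of the riser. Its top corners are at (256,168), (414,159), (413,219) and (260,227), with the black grip around (339,197).

Run:
```python
from h import *
T=np.load('T2.npy')
q=[pt('wrist',u,v,.03,T) for u,v in[(256,168),(414,159),(413,219),(260,227)]]
for x in q: print(x)
print('c',np.mean(q,0),[np.linalg.norm(q[i]-q[i-1]) for i in range(4)])
for a,b in((0,1),(3,2)): print(np.degrees(np.arctan2(*(q[b]-q[a])[[1,0]])))
for u,v in[(339,172),(340,224),(329,180),(348,180)]: print(pt('wrist',u,v,.058,T))
```

```text
[0.3816 0.253  0.03  ]
[0.5261 0.263  0.03  ]
[0.5312 0.2061 0.03  ]
[0.3853 0.1963 0.03  ]
c [0.456  0.2296 0.03  ] [np.float64(0.05676626027876901), np.float64(0.14490186749794504), np.float64(0.0571362458459956), np.float64(0.14626130308784)]
3.971852418458711
3.831100724159202
[0.4534 0.2543 0.058 ]
[0.4568 0.2084 0.058 ]
[0.4453 0.2473 0.058 ]
[0.4615 0.2475 0.058 ]
```

Request:
arm_command:
  targets:
    - [0.055,0.005,0,0.026]
    - [0.11,0.01,0,0.026]
    - [0.11,0.01,-0.08,0.026]
    - [0.11,0.01,-0.16,0.026]
    - [0.11,0.01,-0.22,0.026]
    - [0.11,0.01,-0.27,0.026]
    - [0.11,0.01,-0.3,0.026]
    - [0.11,0.01,-0.311,0.026]

```text
time: 7.05
tool_pos: [0.4536, 0.2295, 0.0305]
ee_rot: [-3.135, 0.002, 1.64]
wrist_force: [-6.6, -1.4, 14.3]
width: 0.0938
finger_force: 8.3
```

Request:
arm_command:
  targets:
    - [0,0,0,0]
    - [0,0,0,0]
    - [0,0,0,0]
    - [0,0,0,0]
    - [0,0,0,0]
    - [0,0,0,0]
    - [0,0,0,0]
    - [0,0,0,0]
  claw: 1

```text
time: 7.72
tool_pos: [0.4562, 0.2305, 0.0342]
ee_rot: [3.141, -0.0, 1.641]
wrist_force: [0.8, -0.3, -0.1]
width: 0.044
finger_force: 0.0
```

Request:
arm_command:
  targets:
    - [0,0,0,0]
    - [0,0,0,0]
    - [0,0,0,0]
    - [0,0,0,0]
    - [0,0,0,0]

```text
time: 8.13
tool_pos: [0.4558, 0.2304, 0.0339]
ee_rot: [-3.141, 0.0, 1.641]
wrist_force: [-1.4, -0.1, 0.6]
width: 0.0135
finger_force: 30.0
```

Request:
arm_command:
  targets:
    - [0,0,0.02,0]
    - [0,0,0.05,0]
    - [0,0,0.09,0]
    - [0,0,0.13,0]
    - [0,0,0.17,0]
    - [0,0,0.2,0]
    - [0,0,0.21,0]
    - [0,0,0.21,0]

```text
time: 8.8
tool_pos: [0.4568, 0.2307, 0.1405]
ee_rot: [3.139, -0.001, 1.641]
wrist_force: [0.0, 0.3, -3.2]
width: 0.0135
finger_force: 30.0
```

Request:
arm_command:
  targets:
    - [0,-0.02,0,0]
    - [0,-0.06,0,-0.02]
    - [0.01,-0.12,0,-0.04]
    - [0.02,-0.18,0,-0.06]
    - [0.02,-0.24,0,-0.08]
    - [0.03,-0.3,0,-0.1]
    - [0.03,-0.36,0,-0.12]
    - [0.04,-0.42,0,-0.148]

```text
time: 9.47
tool_pos: [0.4738, 0.0185, 0.1368]
ee_rot: [-3.137, 0.001, 1.328]
wrist_force: [0.7, 0.4, -4.0]
width: 0.0135
finger_force: 30.0
```

Request:
arm_command:
  targets:
    - [0,-0.06,0,0]
    - [0.01,-0.12,0,0]
    - [0.01,-0.18,0,0]
    - [0.01,-0.24,0,0]
    - [0.012,-0.29,0,0]
    - [0.012,-0.32,0,0]
    - [0.012,-0.32,0,0]
    - [0.012,-0.32,0,0]

```text
time: 10.13
tool_pos: [0.4806, -0.14, 0.1371]
ee_rot: [-3.138, -0.001, 1.329]
wrist_force: [-0.7, -0.1, -3.7]
width: 0.0137
finger_force: 30.0
```

Run:
```python
from h import *
T=toolT(); im=robot.snapshot('wrist')[:,:,::-1]; cv2.imwrite("pics/w3.png",im); np.save('T3.npy',T); print(T, robot.get_obs()['wrist_force'])
```

```text
[[ 0.2399  0.9708 -0.0036  0.4806]
 [ 0.9708 -0.2398  0.002  -0.14  ]
 [ 0.0011 -0.004  -1.      0.1371]
 [ 0.      0.      0.      1.    ]] [-0.0671 -0.4762 -3.3118]
```

View pics/w3.png

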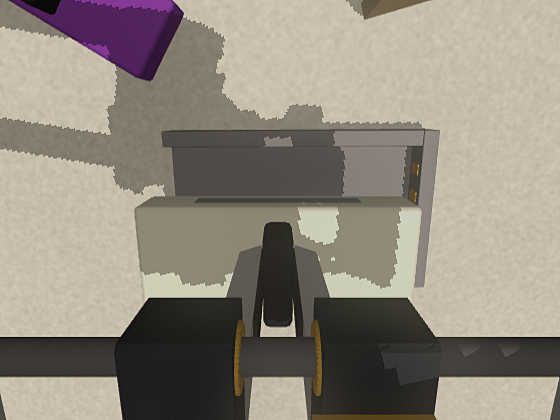

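The pack is held level. The dock's side fence runs along the top (outer edge row about 130, inner edge row about 146), and the far fence is on the right (inner edge about (423,146), outer corner (439,130)).

Run:
```python
from h import *
T=np.load('T3.npy')
W=lambda u,v,z: pt('wrist',u,v,z,T)
o=W(439,130,.03);n=W(162,131,.03);i=W(424,146,.03)
print('outer',o,'near outer',n,'inner',i,np.linalg.norm(o-n),np.degrees(np.arctan2(*(o-n)[[1,0]])))
m=W(162,146,.03); print('inner edge',m,np.degrees(np.arctan2(*(i-m)[[1,0]])))
a=W(136,207,.133);b=W(420,207,.133);print('pack',a,b,np.linalg.norm(a-b),np.degrees(np.arctan2(*(b-a)[[1,0]])))
th=np.radians(-13.9);x=np.array([np.cos(th),np.sin(th)]);y=np.array([-x[1],x[0]])
print('inner from outer',o[:2]-.012*x-.012*y)
for nm,c in(('wrist',i[:2]),('top',np.array([.596,-.1175]))):
  print(nm,'remaining pack corner in dock', [(b[:2]-c)@x,(b[:2]-c)@y], 'tool->', [(T[:2,3]+.075*x+.03*y-c)@x,(T[:2,3]+.075*x+.03*y-c)@y])
```

```text
outer [ 0.6148 -0.1073  0.03  ] near outer [ 0.4107 -0.0574  0.03  ] inner [ 0.6021 -0.1165  0.03  ] 0.21004776411228065 -13.73868581021134
inner edge [ 0.4072 -0.0681  0.03  ] -13.930820891991422
pack [ 0.4176 -0.0946  0.133 ] [ 0.5588 -0.1295  0.133 ] 0.14543278668791967 -13.889886515257313
inner from outer [ 0.6003 -0.1161]
wrist remaining pack corner in dock [np.float64(-0.03884919527334115), np.float64(-0.02307387689174819)] tool-> [np.float64(-0.03729239579470021), np.float64(-0.02197676513616007)]
top remaining pack corner in dock [np.float64(-0.03321481100602015), np.float64(-0.02062403132675212)] tool-> [np.float64(-0.03165801152737921), np.float64(-0.019526919571163998)]
```

Request:
arm_command:
  targets:
    - [0,0,-0.04,0]
    - [0,0,-0.08,0]
    - [0,0,-0.115,0]
    - [0,0,-0.145,0]
    - [0,0,-0.165,0]
    - [0,0,-0.175,0]
    - [0,0,-0.18,0]
    - [0,0,-0.183,0]

```text
time: 10.85
tool_pos: [0.4823, -0.1392, 0.0477]
ee_rot: [3.141, -0.0, 1.332]
wrist_force: [0.7, 0.3, -3.7]
width: 0.0137
finger_force: 30.0
```

Request:
arm_command:
  targets:
    - [0,0,-0.002,0]
    - [0,0,-0.004,0]
    - [0,0,-0.006,0]
    - [0,0,-0.008,0]
    - [0,0,-0.008,0]
    - [0,0,-0.008,0]

```text
time: 11.35
tool_pos: [0.4821, -0.1396, 0.0436]
ee_rot: [3.141, 0.0, 1.331]
wrist_force: [-0.1, 0.0, -4.0]
width: 0.0138
finger_force: 30.0
```

Request:
arm_command:
  targets:
    - [0,0,-0.002,0]
    - [0,0,-0.004,0]
    - [0,0,-0.006,0]
    - [0,0,-0.007,0]
    - [0,0,-0.007,0]
    - [0,0,-0.007,0]

```text
time: 11.85
tool_pos: [0.4821, -0.1396, 0.04]
ee_rot: [3.142, 0.0, 1.331]
wrist_force: [-0.9, -0.8, -2.8]
width: 0.0138
finger_force: 30.0
```

Request:
arm_command:
  targets:
    - [0.008,0.002,-0.001,0]
    - [0.016,0.004,-0.001,0]
    - [0.024,0.006,-0.001,0]
    - [0.032,0.008,-0.001,0]
    - [0.04,0.01,-0.001,0]
    - [0.048,0.0125,-0.001,0]
    - [0.048,0.0125,-0.001,0]
    - [0.048,0.0125,-0.001,0]

```text
time: 12.52
tool_pos: [0.5075, -0.1332, 0.04]
ee_rot: [3.139, -0.001, 1.331]
wrist_force: [0.6, 0.8, -0.2]
width: 0.0137
finger_force: 30.0
```

Request:
arm_command:
  targets:
    - [0.002,-0.0005,0,0]
    - [0.004,-0.001,0,0]
    - [0.006,-0.0015,0,0]
    - [0.008,-0.002,0,0]
    - [0.01,-0.0025,0,0]
    - [0.012,-0.003,0,0]
    - [0.012,-0.003,0,0]

```text
time: 13.1
tool_pos: [0.5118, -0.1349, 0.04]
ee_rot: [-3.141, 0.0, 1.331]
wrist_force: [-3.7, 1.2, 4.6]
width: 0.0137
finger_force: 30.0
```

Request:
arm_command:
  targets:
    - [0.002,-0.0005,0,0]
    - [0.004,-0.001,0,0]
    - [0.006,-0.0015,0,0]
    - [0.006,-0.0015,0,0]
    - [0.006,-0.0015,0,0]

```text
time: 13.52
tool_pos: [0.5148, -0.1357, 0.0399]
ee_rot: [-3.141, 0.0, 1.331]
wrist_force: [-4.2, 1.3, 4.3]
width: 0.0135
finger_force: 30.0
```

Request:
arm_command:
  targets:
    - [0.002,-0.0005,0,0]
    - [0.004,-0.001,0,0]
    - [0.004,-0.001,0,0]
    - [0.004,-0.001,0,0]

```text
time: 13.85
tool_pos: [0.5168, -0.1362, 0.0399]
ee_rot: [-3.141, 0.0, 1.331]
wrist_force: [-3.3, 1.3, 5.1]
width: 0.0139
finger_force: 30.0
```

Only steady sliding friction (about 4 N) so far, so I'll keep going in small steps.

Request:
arm_command:
  targets:
    - [0.002,-0.0005,0,0]
    - [0.004,-0.001,0,0]
    - [0.004,-0.001,0,0]
    - [0.004,-0.001,0,0]

```text
time: 14.18
tool_pos: [0.5184, -0.1366, 0.0399]
ee_rot: [-3.14, 0.0, 1.331]
wrist_force: [-5.6, 1.3, 6.1]
width: 0.0135
finger_force: 30.0
```

Request:
arm_command:
  targets:
    - [0.002,-0.0005,0,0]
    - [0.004,-0.001,0,0]
    - [0.004,-0.001,0,0]
    - [0.004,-0.001,0,0]

```text
time: 14.52
tool_pos: [0.5184, -0.1368, 0.0399]
ee_rot: [-3.136, 0.001, 1.331]
wrist_force: [-10.9, 1.2, 9.8]
width: 0.0141
finger_force: 30.0
```

Request:
arm_command:
  targets:
    - [-0.002,0.0005,0,0]
    - [-0.0015,0.0025,0,0]
    - [-0.001,0.0045,0,0]
    - [-0.0005,0.0065,0,0]
    - [0,0.0085,0,0]
    - [0.0005,0.0105,0,0]
    - [0.001,0.0125,0,0]
    - [0.001,0.0125,0,0]

```text
time: 15.18
tool_pos: [0.5187, -0.1344, 0.0402]
ee_rot: [-3.137, 0.008, 1.329]
wrist_force: [-11.1, -6.4, 8.9]
width: 0.0139
finger_force: 30.1
```

Request:
arm_command:
  targets:
    - [0.0005,0.002,0,0]
    - [0.001,0.004,0,0]
    - [0.001,0.004,0,0]
    - [0.001,0.004,0,0]

```text
time: 15.52
tool_pos: [0.5191, -0.1327, 0.0402]
ee_rot: [-3.137, 0.008, 1.329]
wrist_force: [-12.3, -6.9, 8.6]
width: 0.0137
finger_force: 30.1
```

Request:
arm_command:
  targets:
    - [-0.003,0.001,0.002,0]
    - [-0.002,0.003,0.002,0]
    - [-0.0015,0.005,0.002,0]
    - [-0.001,0.007,0.002,0]
    - [-0.001,0.007,0.002,0]
    - [-0.001,0.007,0.002,0]

```text
time: 16.02
tool_pos: [0.5209, -0.1264, 0.0401]
ee_rot: [-3.14, 0.003, 1.331]
wrist_force: [-3.5, -4.0, -0.3]
width: 0.0141
finger_force: 30.0
```

Request:
arm_command:
  targets:
    - [0.0005,0.002,0,0]
    - [0.001,0.004,0,0]
    - [0.001,0.004,0,0]
    - [0.001,0.004,0,0]

```text
time: 16.35
tool_pos: [0.521, -0.1261, 0.0402]
ee_rot: [-3.14, 0.007, 1.331]
wrist_force: [-5.7, -7.8, 1.0]
width: 0.0137
finger_force: 30.0
```

Request:
arm_command:
  targets:
    - [0.0005,0.002,0,0]
    - [0.001,0.004,0,0]
    - [0.001,0.004,0,0]
    - [0.001,0.004,0,0]

```text
time: 16.68
tool_pos: [0.521, -0.1261, 0.0403]
ee_rot: [-3.14, 0.01, 1.331]
wrist_force: [-6.7, -12.6, 0.0]
width: 0.0139
finger_force: 30.0
```

Request:
arm_command:
  targets:
    - [0.002,-0.0005,0,0]
    - [0.004,-0.001,0,0]
    - [0.004,-0.001,0,0]
    - [0.004,-0.001,0,0]

```text
time: 17.02
tool_pos: [0.521, -0.1261, 0.0403]
ee_rot: [-3.135, 0.01, 1.331]
wrist_force: [-12.0, -10.4, 5.1]
width: 0.0138
finger_force: 30.0
```

Request:
arm_command:
  targets:
    - [-0.002,-0.002,0,0]
    - [-0.0045,-0.004,0,0]
    - [-0.0045,-0.004,0,0]

```text
time: 17.27
tool_pos: [0.521, -0.1262, 0.0402]
ee_rot: [-3.14, 0.005, 1.331]
wrist_force: [-6.1, -7.0, 0.0]
width: 0.0139
finger_force: 30.0
```

Request:
arm_command:
  targets:
    - [0,0,0,0]
    - [0,0,0,0]
    - [0,0,0,0]
    - [0,0,0,0]
    - [0,0,0,0]
    - [0,0,0,0]
  claw: 0

```text
time: 17.77
tool_pos: [0.5227, -0.1235, 0.0406]
ee_rot: [3.141, -0.0, 1.331]
wrist_force: [0.8, -0.4, 0.4]
width: 0.0504
finger_force: 0.0
```

Request:
arm_command:
  targets:
    - [0,0,0.02,0]
    - [0,0,0.06,0]
    - [0,0,0.12,0]
    - [0,0,0.2,0]
    - [0,-0.04,0.24,0]
    - [0,-0.08,0.26,0]
    - [0,-0.08,0.26,0]
    - [0,-0.08,0.26,0]

```text
time: 18.43
tool_pos: [0.5228, -0.1644, 0.1719]
ee_rot: [3.139, -0.0, 1.329]
wrist_force: [0.4, 0.1, 0.0]
width: 0.0937
finger_force: 0.0
```

Run:
```python
from h import *
T=toolT(); im=robot.snapshot('wrist')[:,:,::-1]; cv2.imwrite("pics/w4.png",im); np.save('T4.npy',T); print(T)
cv2.imwrite("pics/w4c.png",cv2.resize(cv2.convertScaleAbs(im[60:300,120:440],alpha=1.5),None,fx=2.5,fy=2.5,interpolation=cv2.INTER_CUBIC))
```

```text
[[ 0.2392  0.971   0.0024  0.5228]
 [ 0.971  -0.2392 -0.0004 -0.1644]
 [ 0.0002  0.0024 -1.      0.1719]
 [ 0.      0.      0.      1.    ]]
```

View pics/w4c.png

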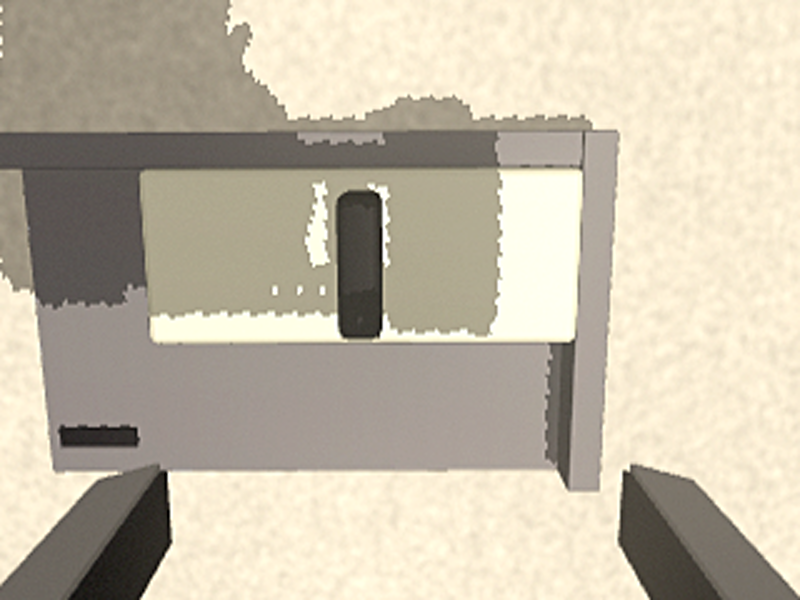

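The enlarged crop shows the pack's long side against the side fence (row about 168), its contact end against the far fence (col about 580), square, with no gaps. Both fences also resisted the push, so I'm handing in.

```bash
python3 -c "
from bench import robot
print(robot.close_job())"
```

```text
the job is handed in; nothing more can be done
None
```

I drew the pack clear of the riser, set it down, carried it by its grip, pushed it home against both dock fences and let go. I handed the job in at about 18.5 s. The last image shows it square with no visible gap at either fence, but the hand-in gave no verdict.

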